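# Set the wick winder back to zero

## Robot

A 6-joint arm with a two-finger parallel gripper is mounted at the origin on a cart in front of the work surface, level with it; the furniture and walls round the work are solid. World frame = base frame: x ahead of the robot, y to its left, z up, the work surface at z = 0. Lengths are in mm, angles in rad, forces in N, time in s.
With the tool pointing down it reaches from about 350 to 875 mm from the base axis. Payload 4.2 kg.
Tool frame: the origin (TCP) lies on the mounting face of the last link; the fingertips stand 173 mm ahead of it and the grasp point (between the pads) lies grip_point_offset ahead of it (grip_point_offset is the distance from the TCP to the grasp point, in mm); z points along the fingers, y is the line along which they close (so a half turn about z gives the same grasp; the last joint's range is limited). The gripper opens to 85 mm and grips with 20 to 120 N. Pads are 22 mm wide; open, the fingers measure 114 mm over their backs; the gripper's body (76 mm by 85 mm) begins 54 mm behind the grasp point. The pads swing forward as they close: fully open they stand 13 mm farther back than shut.
Start: joints at [1.368, 0.385, 0.008, 0, -1.194, -0.259], TCP at [278.442, 559.527, 404.712] pointing down, gripper open.
Joint ranges: [-3.14, 3.14], [-1.21, 2.06], [-1.07, 1.41], [-3.16, 2.05], [-2.99, -0.16], [-3.1, 3.1]. Speed limits (rad/s): [2.79, 2.79, 3.14, 3.14, 3.14, 3.14].

## Interface

Orientations are given as a unit quaternion [x, y, z, w].
In Python, from bench import read_state, get_image, job_done, recognise, place_of, grip_point_offset gives the robot as it stands. The module is installed in compiled form; this text tells all that it offers.
- The arm moves only by the tool carry_out, never from a script. Its arguments are lists of equal length, an entry for each row: "slide": the shift along the tool's x, y, z in m, a list of three; "roll": the turn about the tool's z in degrees; "claw": the finger opening in m, from 0 to 0.0854. A call has 1 to 8 rows; each row is the pose to reach, as a shift and turn from the pose commanded when the call began, along the tool's axes at that moment; what a row does not reach only later rows make up. A row lasts 1/8 s, in which the tool goes at most 62.5 mm and 10.7 degrees, less where a joint would pass 70% of its speed; a pose out of reach is approached as far as the arm can. A call with a gripper value outside its range is refused whole. The fingers move at their own pace and stop on an object; the grip force is fixed at half the most. Time passes only in rows, so rows that repeat a pose let the fingers close. It gives the time, the measured TCP pose, the force, the opening and the grip force at its end, in the units of the state.
- read_state(): the state, without advancing time (a new reading comes with each control period).
- get_image(name): name is "scene" or "side" or "wrist"; returns a dict with "img" (400x640x3 uint8, red, green, blue), "z_map" (400x640 float32, mm along the optical axis (not along the pixel's ray), 0 where there is no reading), "mtx" (3x3 intrinsics, pixels), "world_from_camera" (4x4, takes a point from camera to world coordinates); the wrist camera has in their place "T_tool_cam" (4x4, takes a point from camera to tool coordinates, whose origin is the TCP and whose axes are the flange's). Camera axes: x right, y up, looking along -z (the intrinsics and any distortion apply to the point x, -y, -z); pixel columns grow to the right and rows downward; lengths in mm; the calibration is good to about 2 mm. A picture is of the moment at which its call begins: read the wrist's pose just before it.
- job_done(): hands the job in; it is judged then, once.
Trained networks look in a picture, given as the dict that the camera call returned (one of the last four; its "shot" number tells which), for a name from the list of things; names that differ only in an ending like _2 or _b are one class to them, and where a whole thing is asked for, a point or a joint stands for the part that bears it (a point fixed in the world has none). Each returns a list of dicts, best first, with "conf" (0 to 1); they miss things now and then, are a little off and sometimes report something else, mostly with a low value. They report only what shows in the picture. A call takes as long as a camera call.
- recognise(picture, thing): "at" ([column, row] in pixels, amid what is visible of it).
- place_of(picture, thing): "at" ([column, row] in pixels: a listed point, or the origin of a listed thing).
The state is a dict: "clock": time; "joints": joint angles; "joint_vel": joint speeds; "joint_efforts": joint torques, N m; "position": TCP position; "ee_rot": TCP orientation; "contact_force": force on the tool from outside, world axes, zero at the start; "wrist_torque": the same for the moment, N m; "gripper_width": finger opening in mm; "grasp_force": force on a finger pad.
Only numpy, scipy, OpenCV 4.12 (cv2) and the standard library are available. Lean on these libraries where they do the work, as an engineer would, in place of code of your own. Each camera call takes 0.05 s, during which the arm holds its last target. There are 200 camera calls.

## Task

Set the ratchet wick winder back to its zero. Throw the pawl off the teeth by its ball lever, turn the reel backwards (clockwise from above) by the red crank knob until you feel it come up against the hidden end stop, leaving it bearing firmly but not forced there, then throw the pawl back down onto the teeth to lock it. Do not disturb the dye bottle, the jar or the candle round about.

Things in the scene. Friction and masses are not known exactly. Their poses are not given: they have to be found in the camera images.
- winder: Fixed bench winder: green base plate 150 x 225 x 12 mm with a dark round housing, the ratchet wheel and the pawl. Origin on the table, on the wheel's vertical axis; z up; +y points from the axis to the pawl bracket (green cheeks 37 mm wide over all, 60 mm high, 112 mm from the axis). The plate spans x = -75 to 75 mm, y = -80 to 145 mm.
- drum: Turning part: steel ratchet wheel (radius 56 mm, crown teeth, tips 45 mm above the table), crank arm (top 54 mm above the table) and a wick spool fixed on it (radius 30 mm, top 122 mm above the table). Origin on the wheel axis, 38 mm above the table; z up; x points along the arm to the knob. Backwards is clockwise from above; steady bearing friction takes about 5 N at the knob.
- stop: End stop hidden in the housing; origin on the wheel axis. The wheel meets it after 0.75 to 1.95 rad of backward turn: felt, never seen. It is sprung: each further mm of knob travel takes about 0.9 N more at the knob, over the friction; the stop bears 2 times that extra. Friction keeps the wheel on it when the knob is let go. Some 5 to 15 N on the stop is firm; over 20 N is forced.
- knob_grip (a point): Centre (half-way up) of the red upright cylindrical crank knob, 16 mm diameter, 44 mm high, 90 mm from the wheel axis; its centre is 77 mm above the table and it turns freely on its pin.
- pawl (a joint): Pawl angle in rad: 0 is nose right down between the teeth (up to about 0.13 on a tooth), 1.05 is thrown fully off. It hinges on a level axis along the winder's x, 110 mm from the wheel axis, 50 mm above the table. It tips by its own weight to either side of about 0.63, and so stays where it is thrown.
- pawl_ball (a point): Centre of the black ball, 22 mm diameter, on the pawl lever, 55 mm from the pawl hinge. Pawl down: it leans towards the wheel, 83 mm from the wheel axis, 98 mm above the table. Moving it away from the wheel, over the top of its arc (105 mm above the table), throws the pawl off, the ball then 138 mm from the axis. A push of about 1 N moves it.
- bottle_red: Small amber dropper bottle with a red-banded label, 33 mm diameter, 102 mm high, loose; origin under its centre.
- jar: Glass jar of purple wax, 58 mm diameter, 72 mm high, loose; origin under its centre.
- candle: Round candle in green and blue bands, 64 mm diameter, 84 mm high, loose; origin under its centre.

How it is judged:
By the outcome, as a careful person would: the job done as asked, in the order asked, and still so for the second after the job is handed in, with the robot touching nothing.
It also fails if it takes over 72 s, if anything falls off the work surface, if the arm or the gripper's body presses on something with over 40 N, if the wrist force passes 120 N, or if a joint passes its speed limit or range.

## Working session

There is one attempt and no reset: what is moved stays moved. The work goes in short steps, Python scripts to look and compute and a tool call to move; the robot and the scene stay as the last step left them, time stands still between calls to the robot, and variables do not carry over. Pictures are saved under pics/ and viewed, at most 10 in all, crops included, and the job is handed in when it is done.

Besides the shell and the picture viewer there is one more tool, called by a JSON object that holds its "method" and its "body". carry_out: Moves the arm, as the interface text tells. Its arguments: {"type":"object","properties":{"slide":{"type":"array"},"roll":{"type":"array"},"claw":{"type":"array"}},"required":["slide","roll","claw"]}

```bash
mkdir -p pics; cat > h.py <<'E'
import numpy as np, cv2
from scipy.spatial.transform import Rotation as R
from bench import *
def save(p,n): cv2.imwrite('pics/'+n, cv2.cvtColor(p['img'],cv2.COLOR_RGB2BGR))
def T_of(p,s=None):
    if 'world_from_camera' in p: return np.array(p['world_from_camera'])
    T=np.eye(4);T[:3,:3]=R.from_quat(s['ee_rot']).as_matrix();T[:3,3]=s['position']
    return T@np.array(p['T_tool_cam'])
def ray(p,uv,s=None):
    T=T_of(p,s);K=np.array(p['mtx']);d=np.linalg.inv(K)@[uv[0],uv[1],1]
    d=np.array([d[0],-d[1],-1]);return T[:3,3],T[:3,:3]@d
def at_z(p,uv,z,s=None):
    o,d=ray(p,uv,s);return o+d*(z-o[2])/d[2]
def at_depth(p,uv,s=None):
    o,d=ray(p,uv,s);u,v=np.round(uv).astype(int);w=p['z_map'][v-2:v+3,u-2:u+3];w=w[w>0]
    return o+d*np.median(w) if len(w) else None
def to_tool(P,s): # tool-frame coords of world point
    return R.from_quat(s['ee_rot']).inv().apply(np.array(P)-s['position'])
E
cat > look.py <<'E'
from h import *
np.set_printoptions(precision=1,suppress=True)
s=read_state();print(s);print('gpo',grip_point_offset)
Z={'winder':0,'drum':38,'knob_grip':77,'pawl_ball':98,'bottle_red':0,'jar':0,'candle':0}
for c in ['scene','side','wrist']:
    s=read_state();p=get_image(c);save(p,c+'0.png')
    print(c,[k for k in p if k not in('img','z_map')])
    for t in Z:
        r=place_of(p,t)[:2]
        for q in r: print(c,t,q['conf'],np.array(q['at']),at_z(p,q['at'],Z[t],s))
E
python3 look.py
```

```text
{'clock': 0.0, 'joints': array([ 1.4,  0.4,  0. , -0. , -1.2, -0.3]), 'joint_vel': array([ 0.,  0., -0., -0.,  0.,  0.]), 'joint_efforts': array([ -0. , -39.2,  18.8,   4.2,  -0. ,   0. ]), 'position': array([278.3, 559.4, 403.6]), 'ee_rot': array([ 1. , -0.2, -0. ,  0. ]), 'contact_force': array([-0.4, -0. , -0.6]), 'wrist_torque': array([ 0.,  0., -0.]), 'grasp_force': 0.0, 'gripper_width': 85.3152535005427}
gpo 154.70000000000002
scene ['mtx', 'world_from_camera', 'shot']
scene winder 0.71 [301.8 227.5] [547.1  -4.3   0. ]
scene winder 0.46 [229.6 215.7] [477.7 185.5   0. ]
scene drum 0.78 [302.8 211.7] [559.5   2.6  38. ]
scene knob_grip 0.6 [337.8 197.1] [618.2 -63.   77. ]
scene pawl_ball 0.43 [285.9 183.3] [565.3  62.8  98. ]
scene pawl_ball 0.37 [304.4 214.2] [459.  -81.3  98. ]
scene bottle_red 0.77 [373.6 251.7] [ 560.4 -208.2    0. ]
scene jar 0.96 [297.8 269.2] [ 392.8 -115.9    0. ]
scene candle 0.84 [228.1 215. ] [478.  191.5   0. ]
side ['mtx', 'world_from_camera', 'shot']
side winder 0.82 [316.9 232. ] [544.4   5.4   0. ]
side drum 0.83 [314.6 218.2] [553.1   2.2  38. ]
side knob_grip 0.39 [314.3 178.5] [611.2 -75.2  77. ]
side pawl_ball 0.72 [284.2 214.2] [575.   78.3  98. ]
side bottle_red 0.66 [362.1 183.3] [ 552.5 -211.     0. ]
side candle 0.87 [282.  302.4] [487.3 198.6   0. ]
wrist ['mtx', 'T_tool_cam', 'shot']
```

View pics/scene0.png

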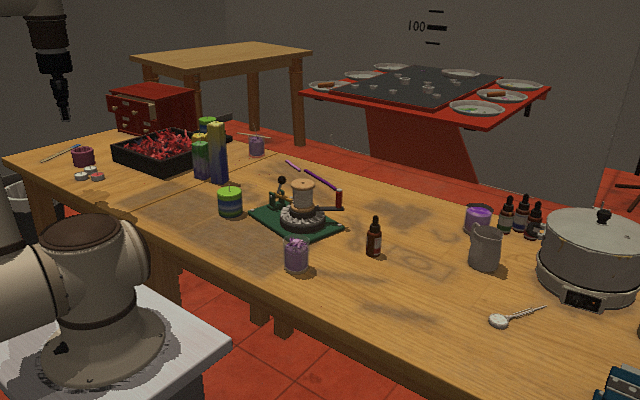

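View pics/side0.png

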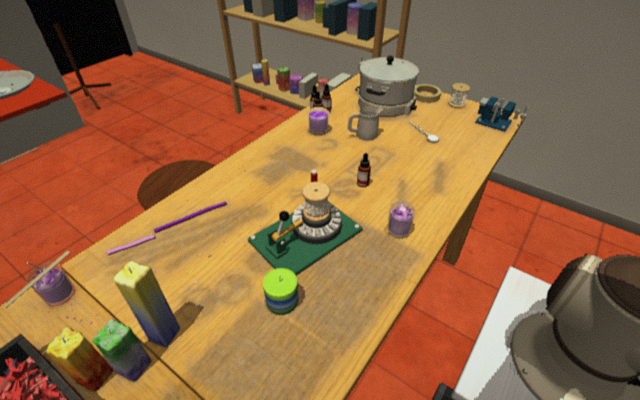

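Both views agree: the winder is at about (550, 3). The spool is at scene px (303,190), the red knob at (338,197) and the ball at (281,180). The pawl is on the +y side, the jar is in front, and the candle is to the left. Next I'll take a closer look with the wrist camera.

```bash
cat > t.py <<'E'
from h import *
np.set_printoptions(precision=3,suppress=True)
s=read_state();M=R.from_quat(s['ee_rot']).as_matrix();print('M',M)
p=get_image('wrist');T=np.array(p['T_tool_cam']);print(T,p['mtx'])
print('slide to (470,0,400) mm',to_tool([470,0,400],s),s['joints'])
E
python3 t.py
```

```text
M [[ 0.895 -0.446 -0.   ]
 [-0.446 -0.895  0.   ]
 [-0.    -0.    -1.   ]]
[[-0.     0.958  0.288 74.004]
 [ 1.     0.     0.    -1.031]
 [ 0.     0.288 -0.958 31.833]
 [ 0.     0.     0.     1.   ]] [[308.5     0.    320.416]
 [  0.    308.5   198.152]
 [  0.      0.      1.   ]]
slide to (470,0,400) mm [420.792 415.571   4.704] [ 1.368  0.385  0.008 -0.    -1.194 -0.259]
```

{"method": "carry_out", "body": {"slide": [[0.04,0.025,0],[0.085,0.06,0],[0.13,0.095,0],[0.175,0.13,0],[0.22,0.165,0],[0.265,0.205,0],[0.31,0.245,0],[0.355,0.28,0]], "roll": [0,0,0,0,0,0,0,0], "claw": [0.02,0,0,0,0,0,0,0]}}

```text
clock: 2.25
position: [471.8, 148.7, 405.2]
ee_rot: [0.973, -0.229, 0.0, -0.0]
contact_force: [0.3, 0.6, -0.2]
gripper_width: -0.2
grasp_force: 0.0
```

{"method": "carry_out", "body": {"slide": [[0.045,0.025,0],[0.09,0.055,0],[0.13,0.085,0],[0.16,0.105,0],[0.175,0.115,0.02],[0.175,0.115,0.02],[0.175,0.115,0.02]], "roll": [0,0,0,0,0,0,0], "claw": [0,0,0,0,0,0,0]}}

```text
clock: 3.12
position: [576.9, -29.9, 385.2]
ee_rot: [0.974, -0.229, 0.0, -0.0]
contact_force: [-0.2, -0.1, 0.6]
gripper_width: -0.1
grasp_force: 0.0
```

```bash
cat > look2.py <<'E'
from h import *
np.set_printoptions(precision=1,suppress=True)
s=read_state();p=get_image('wrist');save(p,'w1.png')
print(s['position'],s['joints'].round(3),s['contact_force'])
Z={'winder':0,'drum':38,'knob_grip':77,'pawl_ball':98,'bottle_red':0,'jar':0,'candle':0}
for t in Z:
    for q in place_of(p,t)[:2]: print(t,q['conf'],np.array(q['at']),at_z(p,q['at'],Z[t],s),at_depth(p,q['at'],s))
E
python3 look2.py
```

```text
[576.9 -29.9 385.2] [ 0.2  0.3 -0.1  0.  -1.1  0.9] [-0.2 -0.1  0.6]
winder 0.94 [309.7 205.2] [546.6   0.9   0. ] [570.2 -14.4  86.1]
winder 0.25 [210.3 259.6] [538.1 147.2   0. ] [570.9  82.2 109.8]
drum 0.56 [308.9 215.2] [547.2   0.1  38. ] [572.6 -16.2 121. ]
knob_grip 0.49 [341.7 137.8] [610.9 -66.6  77. ] [613.9 -66.1 102.4]
pawl_ball 0.61 [212.3 259.2] [566.9  87.3  98. ] [570.3  80.8 109.2]
bottle_red 0.73 [476.7 124.2] [ 548.2 -209.1    0. ] [ 558.2 -193.7   36.8]
jar 0.82 [436.9 267.7] [ 398.8 -106.9    0. ] [ 418.8 -103.2   28.9]
candle 0.76 [198. 307.] [485.6 199.8   0. ] [606.2   0.  269.7]
candle 0.42 [308.7 202. ] [550.7   0.1   0. ] [570.9 -13.4  76.9]
```

View pics/w1.png

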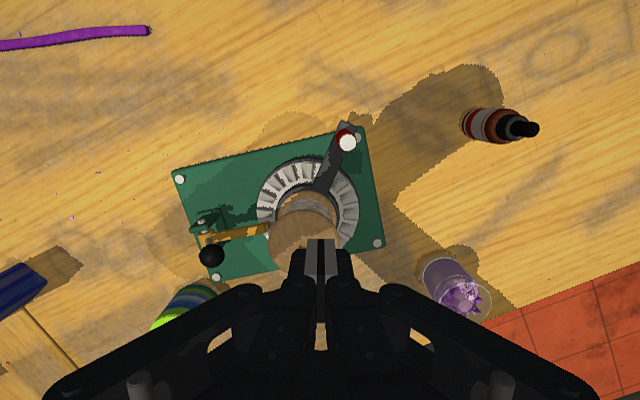

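The wrist view shows the plate with its corner screws at (180,180), (360,140), (377,242) and (215,277). The knob top is at (347,142), the black ball at (211,256), with the pawl down (its lever leans over the wheel). I'll get the winder's frame from the screws.

```bash
cat > fr.py <<'E'
from h import *
np.set_printoptions(precision=1,suppress=True)
s=read_state();p=get_image('wrist');im=p['img'].astype(int)
for uv in [(180,180),(360,139),(377,242),(215,277)]: print(uv,at_z(p,uv,13,s)[:2],at_depth(p,uv,s))
print('knob top',at_z(p,(347,142),99,s),'ball',at_z(p,(211,256),98,s))
# dense cloud: spool top, knob top, ball top
v,u=np.mgrid[0:400,0:640];o,d0=ray(p,(0,0),s)
T=T_of(p,s);K=np.array(p['mtx']);z=p['z_map']
P=np.stack([(u-K[0,2])/K[0,0]*z,-(v-K[1,2])/K[1,1]*z,-z],-1)@T[:3,:3].T+T[:3,3]
g=(im[...,1]>im[...,0]*1.25)&(im[...,1]>im[...,2]*1.15)&(abs(P[...,2]-12)<5)&(u>150)&(u<400)&(v<300)
pts=P[g][:,:2].astype(np.float32);r=cv2.minAreaRect(pts);print('plate',len(pts),r);print(cv2.boxPoints(r))
ok=(z>0)&(np.hypot(P[...,0]-550,P[...,1]-3)<130)&(v<245)
m=ok&(abs(P[...,2]-99)<4)&(np.hypot(P[...,0]-615,P[...,1]+68)<25);print('knobtop pts',m.sum(),P[m].mean(0))
dk=(im.sum(-1)<110)&(z>0)&(abs(u-211)<20)&(abs(v-256)<20)&(P[...,2]>90);q=P[dk];print('ball',len(q),q.mean(0),q.max(0),q.min(0))
E
python3 fr.py
```

```text
(180, 180) [642.2 116.6] [642.2 115.4  15.3]
(360, 139) [593.3 -84.8] [593.5 -84.6  14.7]
(377, 242) [472.6 -52.6] [473.9 -52.7  15.5]
(215, 277) [518.8 147.3] [519.6 146.   15.1]
knob top [608.5 -68.5  99. ] ball [570.1  86.7  98. ]
plate 11006 ((554.569580078125, 58.515838623046875), (274.390869140625, 168.826904296875), 76.65789031982422)
[[440.8 -55.5]
 [605.  -94.5]
 [668.4 172.5]
 [504.1 211.5]]
knobtop pts 177 [609.6 -68.4 100.8]
ball 451 [572.6  81.3 105.4] [581.4  93.4 111.2] [561.6  73.8  93.9]
```

{"method": "carry_out", "body": {"slide": [[-0.01,-0.015,0],[-0.02,-0.03,0.01],[-0.03,-0.045,0.02],[-0.04,-0.06,0.03],[-0.05,-0.066,0.04],[-0.05,-0.066,0.05],[-0.05,-0.066,0.06],[-0.05,-0.066,0.06]], "roll": [10,20,30,40,50,60,70,77], "claw": [0,0,0,0,0,0,0,0]}}

```text
clock: 4.58
position: [561.3, 51.2, 323.8]
ee_rot: [-0.618, 0.786, 0.0, -0.001]
contact_force: [-0.1, -0.3, 0.3]
gripper_width: -0.1
grasp_force: 0.0
```

```bash
cat > w.py <<'E'
from h import *
import sys
np.set_printoptions(precision=1,suppress=True)
A=np.array([549.1,0.0]);U=np.array([.2334,.9724]);X=np.array([.9724,-.2334])
s=read_state();p=get_image('wrist');save(p,sys.argv[1])
print(s['position'],s['joints'].round(3).tolist(),s['contact_force'])
M=R.from_quat(s['ee_rot']).as_matrix();print('yaw',np.degrees(np.arctan2(M[1,0],M[0,0])))
d=s['position'][:2]-A;print('tool in winder frame',d@X,d@U)
for t,z in (('pawl_ball',98),('knob_grip',77)):
    for q in place_of(p,t)[:1]:
        P=at_z(p,q['at'],z,s);d=P[:2]-A;print(t,q['conf'],np.array(q['at']),P,'winder',d@X,d@U,at_depth(p,q['at'],s))
E
python3 w.py w2.png
```

```text
[561.3  51.2 323.8] [0.378, 0.354, -0.259, -0.0, -0.96, -0.617] [-0.1 -0.3  0.3]
yaw -103.69979433574163
tool in winder frame -0.08774223126175208 52.64642049476504
knob_grip 0.88 [205.2  52.4] [608.2 -68.3  77. ] winder 73.42484809002059 -52.60855384822847 [602.6 -63.9  96.3]
```

View pics/w2.png

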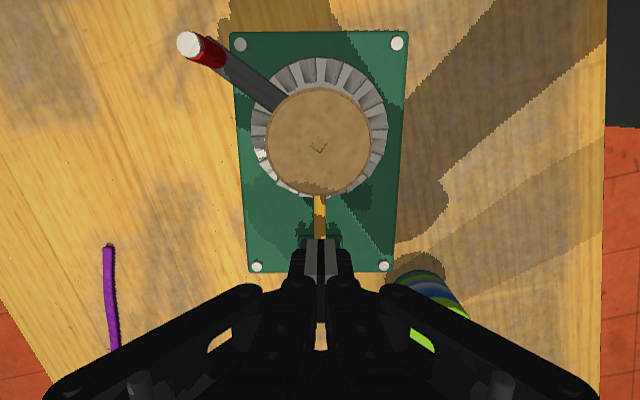

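The tool is lined up over the pawl, with the spool centre at (320,140) and the pawl bar at (320,215). I'll descend between the spool and the ball.

{"method": "carry_out", "body": {"slide": [[0,0,0.02],[0,0,0.04],[0,0,0.055],[0,0,0.06],[0,0,0.06]], "roll": [0,0,0,0,0], "claw": [0,0,0,0,0]}}

```text
clock: 5.35
position: [561.8, 51.2, 264.7]
ee_rot: [-0.62, 0.785, -0.0, -0.0]
contact_force: [-0.2, -0.6, 0.5]
gripper_width: 0.1
grasp_force: 0.0
```

{"method": "carry_out", "body": {"slide": [[-0.01,0,0],[-0.02,0,0],[-0.03,0,0],[-0.038,0,0],[-0.046,0,0],[-0.052,0,0],[-0.056,0,0],[-0.056,0,0]], "roll": [0,0,0,0,0,0,0,0], "claw": [0,0,0,0,0,0,0,0]}}

```text
clock: 6.35
position: [574.6, 105.8, 264.6]
ee_rot: [-0.619, 0.785, 0.0, -0.0]
contact_force: [-0.2, -0.0, 0.5]
gripper_width: -0.0
grasp_force: 0.0
```

```bash
cat > sc.py <<'E'
from h import *
import sys
A=np.array([549.1,0.0]);U=np.array([.2334,.9724]);X=np.array([.9724,-.2334])
np.set_printoptions(precision=1,suppress=True)
s=read_state();print(s['position'],s['contact_force'])
out=[]
for c,z in (('scene',98),('side',98)):
    p=get_image(c)
    for q in place_of(p,'pawl_ball')[:1]+place_of(p,'knob_grip')[:1]:
        P=at_z(p,q['at'],z,s);d=P[:2]-A;print(c,q['conf'],np.array(q['at']),'winder@98',d@X,d@U)
    o,d=(285,190) if c=='scene' else (300,215)
    cr=p['img'][d-50:d+50,o-65:o+65];out.append(cv2.resize(cr,None,fx=5,fy=5,interpolation=cv2.INTER_CUBIC))
cv2.imwrite('pics/'+sys.argv[1],cv2.cvtColor(cv2.resize(np.hstack(out),(800,308)),cv2.COLOR_RGB2BGR))
E
python3 sc.py c1.png
```

```text
[574.6 105.8 264.6] [-0.2 -0.   0.5]
scene 0.47 [337.1 196.4] winder@98 52.65314201732625 -74.16883121588197
side 0.61 [264.4 226.2] winder@98 4.725483192578987 133.4693202676824
side 0.6 [315.7 178.9] winder@98 54.42343411105242 -43.605574096102586
```

View pics/c1.png

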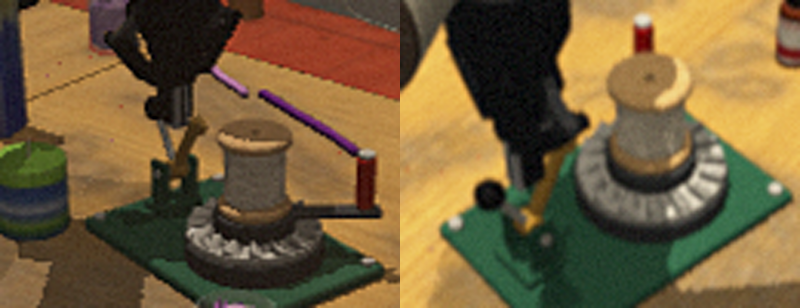

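The pawl is thrown off: in the side view the ball has gone over to the outside at about 133 mm and the pawl bar stands up. Next I'll lift and go over the knob.

{"method": "carry_out", "body": {"slide": [[0,0,-0.03],[0,0,-0.06],[0.025,-0.01,-0.065],[0.055,-0.025,-0.065],[0.09,-0.04,-0.065],[0.12,-0.055,-0.065],[0.15,-0.07,-0.065],[0.1614,-0.0737,-0.065]], "roll": [0,0,-9,-18,-27,-36,-45,-54.5], "claw": [0,0,0,0.04,0.04,0.04,0.04,0.04]}}

```text
clock: 7.65
position: [608.8, -70.5, 329.5]
ee_rot: [0.911, -0.413, -0.0, 0.0]
contact_force: [-0.0, 0.5, 0.5]
gripper_width: 39.9
grasp_force: 0.0
```

```bash
python3 w.py w3.png
```

```text
[608.8 -70.5 329.5] [0.149, 0.425, -0.128, 0.0, -1.018, 0.571] [-0.   0.5  0.5]
yaw -48.78152483314069
tool in winder frame 74.52457430591087 -54.58722085989496
pawl_ball 0.47 [319.8 264. ] [586.3 -42.1  98. ] winder 45.97195988698868 -32.305269256994414 [570.1 -23.6  53.3]
knob_grip 0.62 [320.8 207.6] [609.4 -69.6  77. ] winder 74.8498344463224 -53.66119706007666 [613.5 -74.4  95.8]
```

View pics/w3.png

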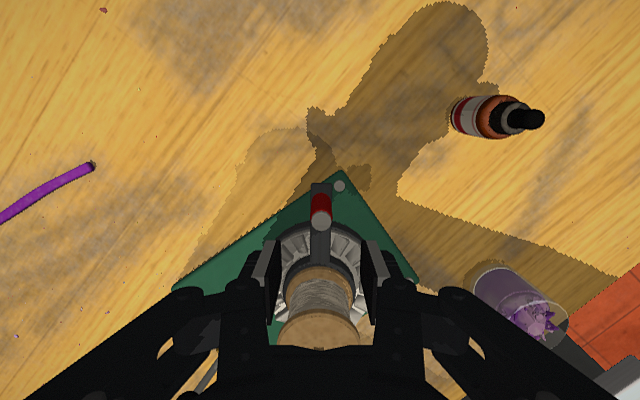

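The knob sits centred between the open fingers at px (321,210). I'll descend and form a loose cage around it.

{"method": "carry_out", "body": {"slide": [[0,0,0.03],[0,0,0.06],[0,0,0.085],[0,0,0.092],[0,0,0.092],[0,0,0.092],[0,0,0.092]], "roll": [0,0,0,0,0,0,0], "claw": [0.04,0.04,0.04,0.04,0.022,0.022,0.022]}}

```text
clock: 8.68
position: [609.0, -68.5, 238.8]
ee_rot: [0.91, -0.414, 0.001, -0.001]
contact_force: [-0.3, 0.2, 0.2]
gripper_width: 21.8
grasp_force: 0.0
```

```bash
cat > arc.py <<'E'
from h import *
import sys
# tool-frame rows to move from commanded knob-angle a0 to a0-k*step along r=90 (tool yaw == angle, tool x radial)
step=float(sys.argv[1]);n=int(sys.argv[2]);r=90
s=read_state();M=R.from_quat(s['ee_rot']).as_matrix();yaw=np.degrees(np.arctan2(M[1,0],M[0,0]))
d=s['position'][:2]-[549.1,0];print(s['clock'],s['position'].round(1),'F',s['contact_force'].round(1),'tau',s['wrist_torque'].round(2),'yaw',yaw.round(1),'ang',np.degrees(np.arctan2(d[1],d[0])).round(2),'r',np.hypot(*d).round(1),s['gripper_width'])
for k in range(1,n+1):
    t=np.radians(step*k) # clockwise by t: displacement in tool axes: x radial out, y = clockwise tangent (yaw-90)
    print([round(r*(np.cos(t)-1)/1e3,4),round(r*np.sin(t)/1e3,4),0],end=',')
E
python3 arc.py 4 8
```

```text
8.675 [609.  -68.5 238.8] F [-0.3  0.2  0.2] tau [ 0.01 -0.02 -0.02] yaw -49.0 ang -48.83 r 91.0 21.79148684726367
[np.float64(-0.0002), np.float64(0.0063), 0],[np.float64(-0.0009), np.float64(0.0125), 0],[np.float64(-0.002), np.float64(0.0187), 0],[np.float64(-0.0035), np.float64(0.0248), 0],[np.float64(-0.0054), np.float64(0.0308), 0],[np.float64(-0.0078), np.float64(0.0366), 0],[np.float64(-0.0105), np.float64(0.0423), 0],[np.float64(-0.0137), np.float64(0.0477), 0],
```

{"method": "carry_out", "body": {"slide": [[-0.0002,0.0063,0],[-0.0009,0.0125,0],[-0.002,0.0187,0],[-0.0035,0.0248,0],[-0.0054,0.0308,0],[-0.0078,0.0366,0],[-0.0105,0.0423,0],[-0.0137,0.0477,0]], "roll": [4,8,12,16,20,24,28,32], "claw": [0.022,0.022,0.022,0.022,0.022,0.022,0.022,0.022]}}

```text
clock: 9.68
position: [565.3, -89.2, 238.7]
ee_rot: [0.76, -0.65, 0.003, -0.003]
contact_force: [5.7, 0.3, -4.1]
gripper_width: 21.9
grasp_force: 2.4
```

```bash
python3 arc.py 3 3
```

```text
9.675 [565.3 -89.2 238.7] F [ 5.7  0.3 -4.1] tau [ 0.08 -1.29 -0.01] yaw -81.1 ang -79.7 r 90.7 21.89398627618221
[np.float64(-0.0001), np.float64(0.0047), 0],[np.float64(-0.0005), np.float64(0.0094), 0],[np.float64(-0.0011), np.float64(0.0141), 0],
```

{"method": "carry_out", "body": {"slide": [[-0.0001,0.0047,0],[-0.0005,0.0094,0],[-0.0011,0.0141,0],[-0.0014,0.0156,0],[-0.0014,0.0156,0]], "roll": [3,6,9,10,10], "claw": [0.022,0.022,0.022,0.022,0.022]}}

```text
clock: 10.3
position: [549.2, -90.5, 238.6]
ee_rot: [-0.701, 0.713, -0.001, 0.001]
contact_force: [4.6, 0.5, -1.3]
gripper_width: 21.6
grasp_force: 2.4
```

{"method": "carry_out", "body": {"slide": [[-0.0001,0.0031,0],[-0.0002,0.0063,0]], "roll": [2,4], "claw": [0.022,0.022]}}

```text
clock: 10.55
position: [542.6, -90.2, 238.6]
ee_rot: [-0.675, 0.737, -0.001, 0.001]
contact_force: [5.4, -0.4, 2.5]
gripper_width: 22.2
grasp_force: 2.4
```

```bash
python3 arc.py 4 1
```

```text
10.55 [542.6 -90.2 238.6] F [ 5.4 -0.4  2.5] tau [-0.05 -1.3  -0.02] yaw -95.0 ang -94.13 r 90.5 22.162603356845704
[np.float64(-0.0002), np.float64(0.0063), 0],
```

{"method": "carry_out", "body": {"slide": [[-0.0001,0.0031,0],[-0.0002,0.0063,0]], "roll": [2,4], "claw": [0.022,0.022]}}

```text
clock: 10.8
position: [535.9, -89.5, 238.5]
ee_rot: [-0.649, 0.761, -0.001, 0.001]
contact_force: [5.3, -0.8, 4.2]
gripper_width: 22.0
grasp_force: 2.6
```

{"method": "carry_out", "body": {"slide": [[-0.0001,0.0031,0],[-0.0002,0.0063,0]], "roll": [2,4], "claw": [0.022,0.022]}}

```text
clock: 11.05
position: [530.5, -88.4, 238.6]
ee_rot: [-0.622, 0.783, -0.002, 0.002]
contact_force: [8.4, -2.3, 0.4]
gripper_width: 22.0
grasp_force: 4.4
```

The force has risen from about 5.4 N to 8.7 N, so I'll settle and read again.

{"method": "carry_out", "body": {"slide": [[0,0,0],[0,0,0]], "roll": [0,0], "claw": [0.022,0.022]}}

```text
clock: 11.3
position: [530.4, -88.4, 238.5]
ee_rot: [-0.623, 0.782, -0.001, 0.002]
contact_force: [7.7, -1.7, 2.3]
gripper_width: 22.1
grasp_force: 3.5
```

```bash
python3 arc.py 1 2
```

```text
11.3 [530.4 -88.4 238.5] F [ 7.7 -1.7  2.3] tau [-0.44 -1.92 -0.  ] yaw -103.0 ang -101.97 r 90.4 22.09209443148633
[np.float64(-0.0), np.float64(0.0016), 0],[np.float64(-0.0001), np.float64(0.0031), 0],
```

{"method": "carry_out", "body": {"slide": [[0,0.0008,0],[0,0.0016,0],[0,0.0016,0]], "roll": [0.5,1,1], "claw": [0.022,0.022,0.022]}}

```text
clock: 11.68
position: [529.3, -88.1, 238.6]
ee_rot: [-0.616, 0.788, -0.002, 0.002]
contact_force: [8.7, -3.0, -0.3]
gripper_width: 21.9
grasp_force: 4.5
```

```bash
python3 arc.py 1 2
```

```text
11.675 [529.3 -88.1 238.6] F [ 8.7 -3.  -0.3] tau [-0.73 -2.38 -0.02] yaw -104.0 ang -102.66 r 90.3 21.890332014864274
[np.float64(-0.0), np.float64(0.0016), 0],[np.float64(-0.0001), np.float64(0.0031), 0],
```

The force climbs with travel, so the stop is found. The excess is about 4–4.5 N at the knob, which puts 8–9 N on the stop. I'll open to let go, lift, and go round to the outer side of the ball.

{"method": "carry_out", "body": {"slide": [[0,0,0],[0,0,0],[0,0,0],[0,0,-0.03],[0,0,-0.065],[0,0,-0.09],[0,0,-0.09]], "roll": [0,0,0,0,0,0,0], "claw": [0.04,0.04,0.04,0.04,0.04,0.04,0]}}

```text
clock: 12.55
position: [527.8, -88.0, 329.4]
ee_rot: [-0.616, 0.788, -0.001, 0.001]
contact_force: [-0.0, 0.6, -0.8]
gripper_width: 22.7
grasp_force: 0.0
```

```bash
python3 w.py w4.png
```

```text
[527.8 -88.  329.4] [0.138, 0.302, -0.322, 0.0, -0.944, -0.382] [-0.   0.6 -0.8]
yaw -103.96329143806571
tool in winder frame -0.16194612456421062 -90.528729933864
knob_grip 0.94 [310.7 208. ] [537.1 -88.2  77. ] winder 8.90452330815799 -88.61536267799936 [534.6 -95.   98.4]
```

{"method": "carry_out", "body": {"slide": [[-0.03,0,0],[-0.07,0.001,0],[-0.11,0.002,0],[-0.15,0.003,0],[-0.19,0.003,0],[-0.23,0.004,0],[-0.26,0.004,0],[-0.268,0.004,0]], "roll": [0,0,0,0,0,0,0,0], "claw": [0,0,0,0,0,0,0,0]}}

```text
clock: 13.7
position: [588.8, 174.6, 326.4]
ee_rot: [-0.617, 0.787, 0.0, -0.001]
contact_force: [-0.4, 0.1, 0.1]
gripper_width: 0.1
grasp_force: 0.0
```

```bash
python3 w.py w5.png
```

```text
[588.8 174.6 326.4] [0.552, 0.43, -0.128, -0.0, -1.015, -0.794] [-0.4  0.1  0.1]
yaw -103.87222384123588
tool in winder frame -2.1700119323640434 179.06865409327742
pawl_ball 0.68 [316.1 159.3] [582.6 135.4  98. ] winder 0.9301038517914206 139.44879211837878 [582.1 133.9 107.5]
```

View pics/w5.png

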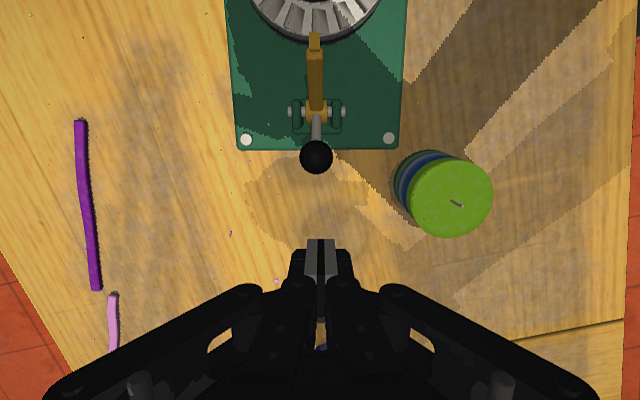

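The ball is at (316,157), well clear, and the candle at (450,198) is off to the side. The wheel may have sprung back a little after release, though, so I'll check the knob's position in w4 before locking.

```bash
cat > k.py <<'E'
import cv2,numpy as np
for f in ('w3.png','w4.png'):
    im=cv2.imread('pics/'+f).astype(int)[150:260,260:380];b,g,r=im[...,0],im[...,1],im[...,2]
    red=(r>90)&(g<50)&(b<50);v,u=np.nonzero(red);print(f,'red',len(u),u.mean()+260,v.mean()+150,u.min()+260,u.max()+260)
    wh=(r>150)&(abs(r-b)<40);v,u=np.nonzero(wh);m=(abs(u-60)<25);u,v=u[m],v[m];print('white',len(u),np.median(u)+260,np.median(v)+150)
E
python3 k.py; python3 -c "
import cv2;a=cv2.imread('pics/w4.png')[130:280,220:420];cv2.imwrite('pics/w4c.png',cv2.resize(a,None,fx=3,fy=3))"
```

```text
w3.png red 32 321.4375 211.21875 312 330
white 0 nan nan
w4.png red 27 313.18518518518516 209.1851851851852 304 323
white 5 297.0 238.0
  return _methods._mean(a, axis=axis, dtype=dtype,
  ret = ret.dtype.type(ret / rcount)
```

View pics/w4c.png

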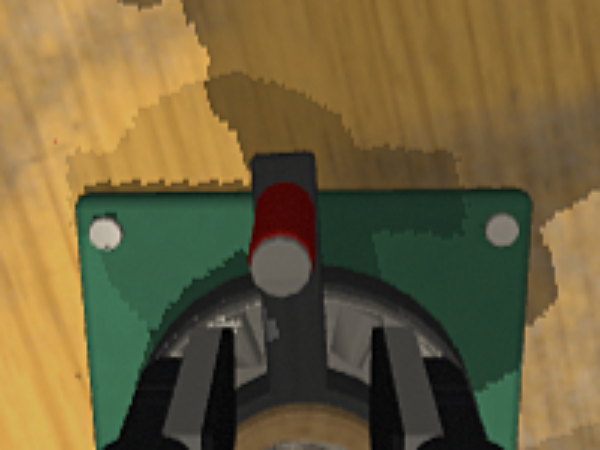

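The knob's midpoint is at about (314,209), roughly 6 mm behind the tool's centre line. That matches the cage slop plus the arm's give, so there was no spring-back. Now I'll throw the pawl back.

{"method": "carry_out", "body": {"slide": [[0,-0.0025,0.03],[0,-0.0025,0.055],[0,-0.0025,0.062],[0,-0.0025,0.062]], "roll": [0,0,0,0], "claw": [0,0,0,0]}}

```text
clock: 14.35
position: [591.1, 171.8, 265.9]
ee_rot: [-0.616, 0.788, -0.0, -0.0]
contact_force: [0.4, -0.1, 0.8]
gripper_width: -0.1
grasp_force: 0.0
```

{"method": "carry_out", "body": {"slide": [[0.01,0,0],[0.02,0,0],[0.03,0,0],[0.04,0,0],[0.048,0,0],[0.055,0,0],[0.062,0,0],[0.062,0,0]], "roll": [0,0,0,0,0,0,0,0], "claw": [0,0,0,0,0,0,0,0]}}

```text
clock: 15.35
position: [575.9, 111.8, 265.7]
ee_rot: [-0.616, 0.788, 0.0, -0.0]
contact_force: [0.2, 0.5, -0.6]
gripper_width: 0.2
grasp_force: 0.0
```

{"method": "carry_out", "body": {"slide": [[-0.015,0,0],[-0.03,0,-0.01],[-0.04,0,-0.04],[-0.05,0,-0.07],[-0.06,0,-0.1],[-0.06,0,-0.1]], "roll": [0,0,0,0,0,0], "claw": [0,0,0,0,0,0]}}

```text
clock: 16.1
position: [591.3, 172.6, 369.4]
ee_rot: [-0.617, 0.787, -0.001, 0.004]
contact_force: [0.5, 0.0, -0.1]
gripper_width: 0.3
grasp_force: 0.0
```

```bash
python3 w.py w6.png; python3 sc.py c2.png
```

```text
[591.3 172.6 369.4] [0.547, 0.394, -0.07, 0.001, -1.099, -0.788] [ 0.5  0.  -0.1]
yaw -103.8182760366905
tool in winder frame 0.7626867353446336 177.68136680384038
pawl_ball 0.96 [323.1  80.4] [570.7  86.5  98. ] winder 0.8277131595380883 89.17162315768209 [570.9  87.3 109.9]
[590.2 171.  365. ] [ 0.2 -0.7 -0.2]
scene 0.61 [285.3 184.8] winder@98 -5.752825512011546 58.09720114191175
scene 0.46 [325.2 211.4] winder@98 -22.577556706691038 -117.95386730696681
side 0.69 [283.  216.2] winder@98 3.652740325859586 87.6518650788949
side 0.48 [342.2 185.4] winder@98 -2.8920136462471904 -74.41684657889944
```

View pics/w6.png

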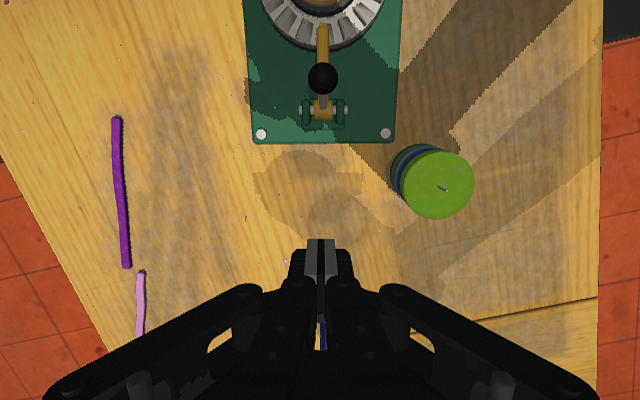

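View pics/c2.png

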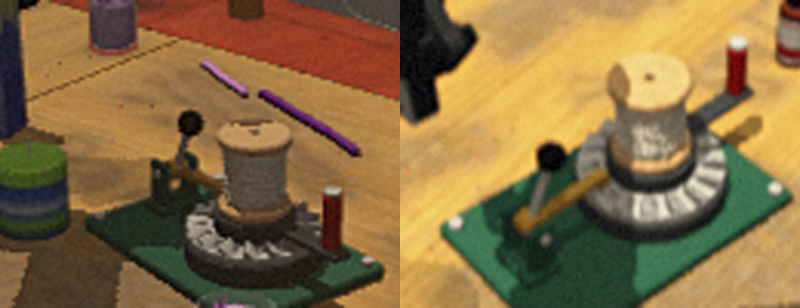

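The ball is back over the wheel at about 88 mm from the axis, where it measured at the start. The pawl bar lies on the teeth, and the candle and everything else stand untouched. I'll hand in now.

```bash
python3 -c "
from bench import *
print(job_done())"
```

```text
the job is handed in; nothing more can be done
None
```

The job is handed in, but no verdict came back. I threw the pawl off, turned the reel back until it bore on the stop (about 8–9 N by estimate, not measured directly) and dropped the pawl back onto the teeth; the arm went near none of the bottle, jar or candle.

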